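# Seat the blue taper plug and break it free with the wedge

### The arm

A 6-joint arm with a two-finger parallel gripper is mounted at the origin on the work surface. World frame = base frame: x ahead of the robot, y to its left, z up, the work surface at z = 0. Lengths are in m, angles in rad, forces in N, time in s.
With the tool pointing down it reaches from about 0.325 to 0.9 m from the base axis. Payload 6.1 kg.
Tool frame: the origin (TCP) lies where the fingers leave the gripper's body, on its centre line; the fingertips stand 73 mm ahead of it and the grasp point (between the pads) lies 54 mm ahead of it; z points along the fingers, y is the direction in which the jaws open and shut (so a half turn about z gives the same grasp; the last joint's range is limited). The gripper opens to 85 mm and grips with 20 to 120 N. Pads are 22 mm wide; open, the fingers measure 114 mm over their backs; the gripper's body (76 mm by 85 mm) begins 54 mm behind the grasp point. The pads swing forward as they close: fully open they stand 13 mm farther back than shut.
Start: joints at [-1.281, 0.22, 1.526, -0, 1.395, -0.126], TCP at [0.252, -0.572, 0.304] pointing down, gripper open.
Joint ranges: [-2.98, 2.98], [-0.91, 2.08], [0.09, 2.57], [-1.24, 4.39], [0.2, 2.65], [-2.68, 2.68]. Speed limits (rad/s): [2.57, 2.57, 3.01, 3.14, 3.14, 3.14].

### API

Orientations are given as a 3x3 rotation matrix whose columns are the frame's x, y, z axes.
In Python, from plant import arm, claw, solve_ik, telemetry, imaging, ticket gives the robot as it stands. Calls block until the motion is done:
- arm.movep(position, orientation): joint-space move of the TCP to a pose.
- arm.move_linear(position, max_speed=0.15, rot=None, guard=None): straight line of the TCP; rot=None keeps the orientation; max_speed is the mean speed in m/s. With guard (N) it stops when the force on the tool has changed by that much, and returns True; else False.
- arm.move_j(angles): joint-space move.
- claw.move_gripper(opening, strength=None): opening from 0.0 (shut) to 1.0 (fully open); strength is the grip in N (None keeps the last); returns when the fingers have stopped.
- arm.wait(seconds).
- solve_ik(position, orientation): joint angles nearest the present ones, or None.
- telemetry.read_state(): the state.
- imaging.get_image(name): name is "scene" or "top" or "wrist"; returns the picture (400x640x3 uint8, red, green, blue); there is no depth.
- imaging.get_calibration(name): a dict with "intrinsics" (3x3 intrinsics, pixels), "R" (3x3) and "t" (3): a world point X has camera coordinates R X + t. Camera axes: x right, y down, z forward; pixel columns grow to the right and rows downward; lengths in m; the calibration is good to about 2 mm. A picture is of the moment at which its call begins: read the wrist's pose just before it. get_calibration takes no time and is no camera call; for the wrist camera it gives the pose at the moment of the call.
A pose or a line that the arm cannot do raises arm.Unreachable and nothing moves.
- ticket.sign_off(): hands the job in, once; it reports no verdict.
The state is a dict: "time": time; "joint_positions": joint angles; "qd": joint speeds; "joint_torque": joint torques, N m; "tcp_pos": TCP position; "ee_rot": TCP orientation; "contact_force": force on the tool from outside, world axes, zero at the start; "ft_torque": the same for the moment, N m; "gripper_width": opening from 0.0 (shut) to 1.0 (fully open).
Only numpy, scipy, OpenCV 4.12 (cv2) and the standard library are available. Lean on these libraries where they do the work, as an engineer would, in place of code of your own. Each camera call takes 0.05 s, during which the arm holds its last target.

### The job

Check the socket that holds the plug with the blue handle: twist the plug, pushing it down, until its flat tang drops through the slot and the taper is fully home, while its release wedge is still drawn out. Then let go of the plug and push the red tab of the same stand to drive the wedge all the way through the slot, so that the plug is lifted free of the taper and is left standing upright on the wedge. Leave the plug with the grey handle as it stands.

Things in the scene. Friction and masses are not known exactly. Their poses are not given: they have to be found in the camera images.
- blue_grip (a point): Centre of the blue handle of a loose plug (0.14 kg): a bar 16 mm thick (x), 44 mm wide (y), 44 mm tall (z up). Below: ivory tapered shank 46 mm long, 36 to 26 mm across, then a flat tang 22 mm wide (y), 7 thick, 17 tall. It starts upright in its socket, 14 mm short of home, the tang on the socket floor, turned 40 to 80 degrees counter-clockwise from the slot. Within 10 degrees of it, it drops.
- blue_home (a point): Fixed point on the upright axis of the blue plug's stand, 111 mm above the bench: where the handle's centre lies when home. x: the way the wedge is driven; z up. The tang slot (12 by 25 mm) lies along y, so at home the handle's wide side is along this y, either way round. A push of about 8 N seats the taper. Stand fixed: base 100 (x) by 76 mm, ivory socket 84 mm tall, 52 mm across.
- blue_tab (a point): Red upright push tab of the blue plug's wedge: a plate 8 mm thick (x), 44 mm wide (y), from 14 to 85 mm above the bench. The point is the middle of its outer face (away from the socket), 65 mm above the bench; axes as blue_home. It lies 122 to 130 mm behind blue_home (towards -x) at the start, 72 mm behind when fully driven.
- blue_wedge (a joint): Slide of the blue plug's wedge along blue_home's x, in m: 0 fully drawn out (starts at 0 to 0.008), 0.058 at its stop, fully driven. It stays where it is left and moves for a few newtons, under 15 N with the plug on it. Its ramp lifts a seated plug 8 mm; the top behind the ramp is flat.
- grey_grip (a point): Centre of the handle of the other plug, the same but with a grey handle, in an identical stand with its own red-tabbed wedge. A bystander.

How it is judged:
By the outcome, as a careful person would: the job done as asked, in the order asked, and still so for the second after the job is handed in, with the robot touching nothing.
It also fails if it takes over 42 s, if anything falls off the work surface, if the arm or the gripper's body presses on something with over 40 N, if the wrist force passes 120 N, or if a joint passes its speed limit or range.

## Working session

There is one attempt and no reset: what is moved stays moved. The work goes in short steps, each a Python script; the robot and the scene stay as the last script left them, time stands still between calls to the robot, and variables do not carry over. Pictures are saved under pics/ and viewed, and the job is handed in when it is done.

```bash
ls; mkdir -p pics; python3 - <<'E'
from plant import arm, claw, solve_ik, telemetry, imaging, ticket
import cv2
s=telemetry.read_state();print(s)
for n in("scene","top","wrist"):
    im=imaging.get_image(n);cv2.imwrite(f"pics/{n}0.png",im[:,:,::-1]);c=imaging.get_calibration(n);print(n,c)
E
```

```text
pics
{'time': 0.0, 'joint_positions': array([-1.28106921e+00,  2.21228578e-01,  1.52762283e+00,  4.32481721e-05,
        1.39468436e+00, -1.26111104e-01]), 'qd': array([-1.77829797e-05, -1.68139472e-03,  1.76688569e-03, -7.09094459e-05,
        4.49189807e-04,  3.00077768e-04]), 'joint_torque': array([-5.01689919e-05, -4.96890342e+01, -3.89395308e+01, -1.36137332e-04,
        1.11757006e-02,  1.89377585e-05]), 'tcp_pos': array([ 0.25233988, -0.57128807,  0.30279138]), 'ee_rot': array([[ 9.14781190e-01,  4.03949390e-01, -5.14325190e-04],
       [ 4.03949615e-01, -9.14779315e-01,  1.87429365e-03],
       [ 2.86625729e-04, -1.92233004e-03, -9.99998111e-01]]), 'contact_force': array([0.0778035 , 0.87729318, 0.4237908 ]), 'ft_torque': array([-0.01858437,  0.00030561,  0.00581905]), 'gripper_width': 0.9984877484608091}
scene {'intrinsics': array([[383.49199642,   0.        , 319.79957189],
       [  0.        , 383.49199642, 203.16089878],
       [  0.        ,   0.        ,   1.        ]]), 'R': array([[-0.57304069,  0.8195202 ,  0.00331788],
       [ 0.55639061,  0.39201627, -0.73263411]
[... 162 characters left out ...]
7.55945078],
       [  0.        , 363.44656422, 198.56453037],
       [  0.        ,   0.        ,   1.        ]]), 'R': array([[-0.02770223, -0.99952196,  0.0137275 ],
       [-0.9873396 ,  0.02521379, -0.15660389],
       [ 0.15618291, -0.01789198, -0.98756609]]), 't': array([-0.01262969,  0.54831998,  0.75498262])}
wrist {'intrinsics': array([[341.68325013,   0.        , 322.20821964],
       [  0.        , 341.68325013, 196.90266103],
       [  0.        ,   0.        ,   1.        ]]), 'R': array([[ 0.40364805, -0.91491236, -0.00190394],
       [-0.87993049, -0.38878275,  0.27307563],
       [-0.25058049, -0.10855111, -0.96199068]]), 't': array([-0.62438841, -0.03562763,  0.37953047])}
```

View pics/scene0.png

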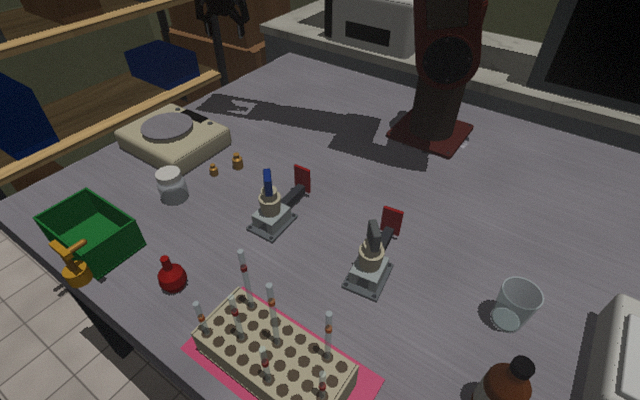

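View pics/top0.png

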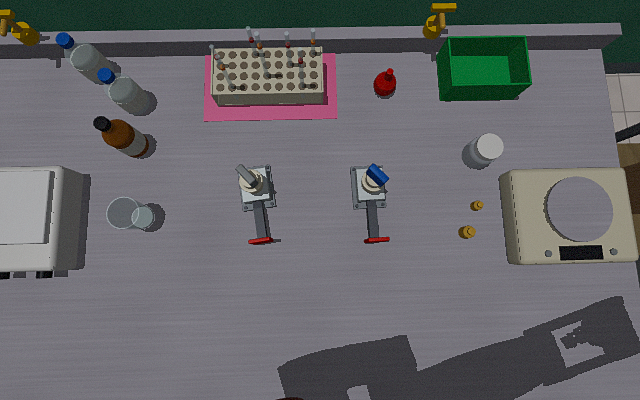

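View pics/wrist0.png

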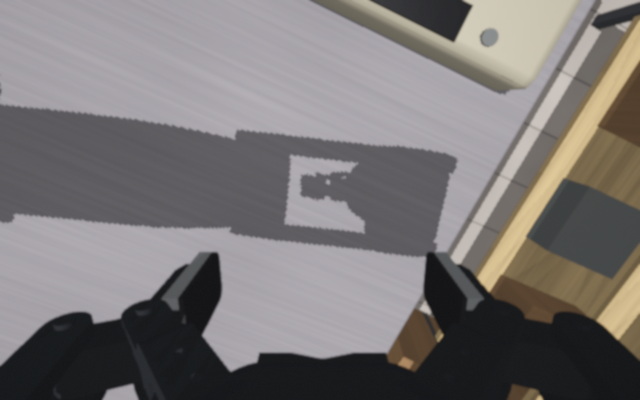

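The scene and top views show the blue plug at top pixel (376,175), with its tab at (376,240). The grey stand is to its left at about (250,180), and both wedges are driven roughly along +x. Next step is a coarse triangulation.

```bash
cat > h.py <<'E'
import numpy as np, cv2
def masks(im):
    hsv=cv2.cvtColor(im,cv2.COLOR_RGB2HSV)
    H,S,V=cv2.split(hsv)
    blue=((H>105)&(H<130)&(S>130)&(V>50)).astype(np.uint8)
    red=(((H<6)|(H>174))&(S>150)&(V>60)).astype(np.uint8)
    return blue,red
def blobs(m,amin=20):
    n,l,st,c=cv2.connectedComponentsWithStats(m)
    return [(int(st[i,4]),st[i,:4].tolist(),c[i].round(1).tolist(),l==i) for i in range(1,n) if st[i,4]>=amin]
def ray(c,p):
    d=c["R"].T@np.linalg.inv(c["intrinsics"])@np.array([p[0],p[1],1.]); o=-c["R"].T@c["t"]
    return o,d/np.linalg.norm(d)
def onz(c,p,z):
    o,d=ray(c,p); return o+d*(z-o[2])/d[2]
def tri(c1,p1,c2,p2):
    o1,d1=ray(c1,p1);o2,d2=ray(c2,p2)
    s=np.linalg.lstsq(np.c_[d1,-d2],o2-o1,rcond=None)[0]
    a,b=o1+s[0]*d1,o2+s[1]*d2
    return (a+b)/2,np.linalg.norm(a-b)
def proj(c,X):
    q=c["intrinsics"]@(c["R"]@np.asarray(X)+c["t"]); return q[:2]/q[2]
E
python3 - <<'E'
from h import *
from plant import imaging
cal={n:imaging.get_calibration(n) for n in("scene","top")}
R={"scene":(220,150,420,300),"top":(225,150,410,250)}
P={}
for n in R:
    im=cv2.imread(f"pics/{n}0.png")[:,:,::-1].copy()
    x0,y0,x1,y1=R[n]
    for k,m in zip("br",masks(im)):
        q=np.zeros_like(m);q[y0:y1,x0:x1]=m[y0:y1,x0:x1]
        for b in blobs(q): print(n,k,b[:3]); P.setdefault(n+k,[]).append(b)
b=tri(cal["scene"],P["sceneb"][0][2],cal["top"],P["topb"][0][2]);print("blue",b)
for i in P["scener"]:
  for j in P["topr"]:
    print("tab",tri(cal["scene"],i[2],cal["top"],j[2]))
for j in P["topr"]:
  ys,xs=np.nonzero(j[3]); r=cv2.minAreaRect(np.c_[xs,ys].astype(np.float32)); print(r)
E
```

```text
scene b (133, [264, 169, 8, 26], [267.4, 179.6])
scene r (45, [295, 165, 15, 16], [303.6, 169.8])
scene r (52, [384, 206, 19, 8], [392.7, 209.5])
top b (270, [366, 164, 23, 23], [377.0, 174.8])
top r (84, [248, 237, 22, 7], [259.0, 239.9])
top r (97, [364, 237, 26, 6], [376.5, 239.2])
blue (array([ 0.57974846, -0.1460344 ,  0.12861488]), np.float64(0.0026392948559329364))
tab (array([0.51233356, 0.01078457, 0.1970325 ]), np.float64(0.17957335892394616))
tab (array([ 0.45446255, -0.1469512 ,  0.07493321]), np.float64(0.0007446907183495628))
tab (array([0.45976044, 0.0946923 , 0.08028374]), np.float64(0.0027555455113239583))
tab (array([ 0.43389022, -0.03511709,  0.05444404]), np.float64(0.23038103026049955))
((258.7023010253906, 240.31500244140625), (4.637744426727295, 21.364036560058594), 81.25383758544922)
((376.3696594238281, 239.13148498535156), (3.934577465057373, 25.171817779541016), 84.5596694946289)
```

```bash
cat >> h.py <<'E'
def Rz(a):
    """tool down, tool x at yaw a (rad)"""
    c,s=np.cos(a),np.sin(a); return np.array([[c,s,0],[s,-c,0],[0,0,-1.]])
E
python3 - <<'E'
from h import *
from plant import imaging,telemetry,solve_ik
s=telemetry.read_state();c=imaging.get_calibration("wrist")
o=-c["R"].T@c["t"];print("cam in tool",s["ee_rot"].T@(o-s["tcp_pos"]), "fwd", s["ee_rot"].T@c["R"][2])
for a in range(-180,181,20):
    q=solve_ik(np.array([.58,-.146,.25]),Rz(np.radians(a))); print(a,None if q is None else np.round(q,2))
E
```

```text
cam in tool [ 0.06915981  0.00037123 -0.07059621] fwd [-2.73247522e-01 -4.59716191e-04  9.61943647e-01]
-180 [-0.38  0.2   1.65 -0.    1.29 -1.95]
-160 [-0.38  0.2   1.65 -0.    1.29 -2.3 ]
-140 [-0.38  0.2   1.65 -0.    1.29 -2.65]
-120 None
-100 None
-80 [-0.38  0.2   1.65 -0.    1.29  2.59]
-60 [-0.38  0.2   1.65 -0.    1.29  2.24]
-40 [-0.38  0.2   1.65 -0.    1.29  1.89]
-20 [-0.38  0.2   1.65 -0.    1.29  1.54]
0 [-0.38  0.2   1.65 -0.    1.29  1.19]
20 [-0.38  0.2   1.65 -0.    1.29  0.84]
40 [-0.38  0.2   1.65 -0.    1.29  0.49]
60 [-0.38  0.2   1.65 -0.    1.29  0.15]
80 [-0.38  0.2   1.65 -0.    1.29 -0.2 ]
100 [-0.38  0.2   1.65 -0.    1.29 -0.55]
120 [-0.38  0.2   1.65 -0.    1.29 -0.9 ]
140 [-0.38  0.2   1.65 -0.    1.29 -1.25]
160 [-0.38  0.2   1.65 -0.    1.29 -1.6 ]
180 [-0.38  0.2   1.65 -0.    1.29 -1.95]
```

```bash
python3 - <<'E'
from h import *
from plant import arm,imaging,telemetry
arm.movep(np.array([.53,-.20,.33]),Rz(np.pi/2))
arm.wait(0.2)
c=imaging.get_calibration("wrist");im=imaging.get_image("wrist")
np.savez("w1.npz",**c)
cv2.imwrite("pics/w1.png",im[:,:,::-1]);print(telemetry.read_state()["time"])
for k,m in zip("br",masks(im)):
    for b in blobs(m,60):
        ys,xs=np.nonzero(b[3]);print(k,b[:3],cv2.minAreaRect(np.c_[xs,ys].astype(np.float32)))
E
```

```text
2.1
b (1480, [361, 92, 59, 52], [389.9, 116.4]) ((390.3143615722656, 115.94873809814453), (25.439626693725586, 61.65576171875), 47.04541015625)
r (804, [236, 97, 24, 47], [246.6, 118.5]) ((247.77061462402344, 119.29639434814453), (46.653011322021484, 20.099647521972656), 84.47245788574219)
r (2562, [559, 135, 81, 45], [594.6, 158.0]) ((599.0, 157.0), (44.0, 80.0), 90.0)
```

View pics/w1.png

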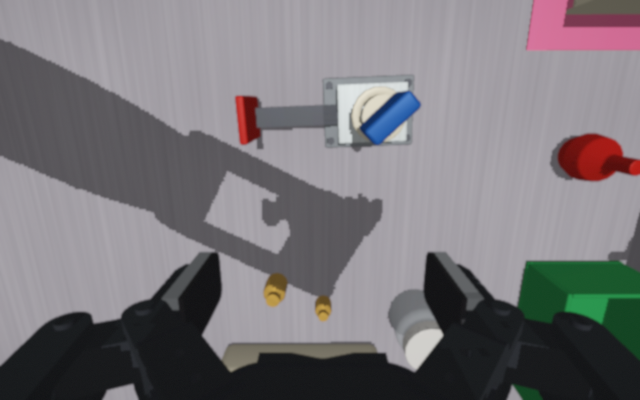

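The wrist view has right = +x and up = +y. It shows the blue bar centred at (390,116), running lower-left to upper-right at about 43°. The tab is at (247,118) and the base plate spans about (325..413, 75..147). I'll enlarge it for edges.

```bash
python3 - <<'E'
import cv2
im=cv2.imread("pics/w1.png")[60:160,230:430]
cv2.imwrite("pics/w1z.png",cv2.resize(im,None,fx=4,fy=4,interpolation=cv2.INTER_CUBIC))
E
```

```text
(no output)
```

View pics/w1z.png

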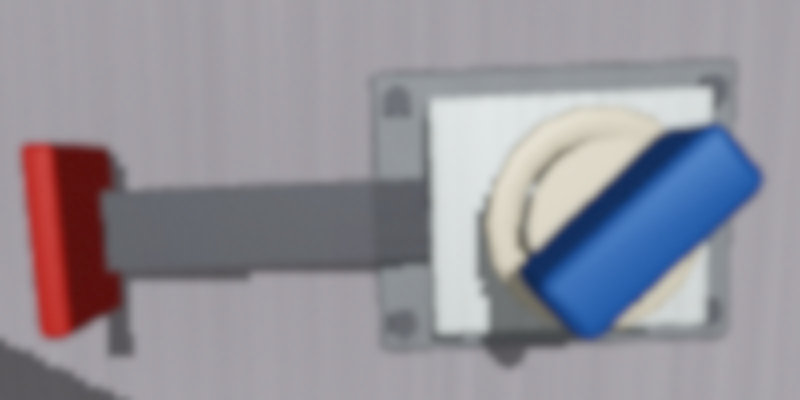

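```bash
cat > m.py <<'E'
from h import *
def analyse(im,c,zt,roi):
    x0,y0,x1,y1=roi
    hsv=cv2.cvtColor(im,cv2.COLOR_RGB2HSV)
    b,r=masks(im)
    keep=np.zeros_like(b);keep[y0:y1,x0:x1]=1
    b&=keep;r&=keep
    V=hsv[:,:,2]
    out={}
    for k,m,z in(("blue",b,zt),("red",r,.085)):
        v=V[m>0].astype(np.uint8)
        t,_=cv2.threshold(v.reshape(-1,1),0,255,cv2.THRESH_OTSU)
        mt=((V>t)&(m>0)).astype(np.uint8)
        bl=max(blobs(mt,5),key=lambda q:q[0])
        ct=max(cv2.findContours(bl[3].astype(np.uint8),cv2.RETR_EXTERNAL,cv2.CHAIN_APPROX_NONE)[0],key=len)[:,0]
        W=np.array([onz(c,p,z)[:2] for p in ct])*1000
        (cx,cy),(w,h),a=cv2.minAreaRect(W.astype(np.float32))
        if w<h: w,h,a=h,w,a-90
        out[k]=(cx,cy,w,h,(a+180)%180)
        print(k,"otsu",t,"centre mm",round(cx,1),round(cy,1),"size",round(w,1),round(h,1),"long axis deg",round((a+180)%180,1))
    return out
E
python3 - <<'E'
from m import *
c=dict(np.load("w1.npz"));im=cv2.imread("pics/w1.png")[:,:,::-1].copy()
analyse(im,c,.147,(225,60,430,160))
# base corners
Z=np.array([(370,72),(735,60),(725,338),(382,350)])/4+[230,60]
for z in(0.004,.012):
    W=np.array([onz(c,p,z)[:2] for p in Z])*1000;print(z,W.round(1).tolist(),W.mean(0).round(1),"edges",[np.degrees(np.arctan2(*(W[j]-W[i])[::-1])).round(1) for i,j in((0,1),(3,2),(3,0),(2,1))],np.linalg.norm(W[1]-W[0]),np.linalg.norm(W[3]-W[0]))
# socket rim (ring) fit
E
```

```text
blue otsu 139.0 centre mm 580.6 -144.6 size 41.6 14.2 long axis deg 43.4
red otsu 138.0 centre mm 456.9 -149.6 size 40.8 6.5 long axis deg 92.2
0.004 [[530.1, -108.8], [630.0, -105.9], [632.5, -181.7], [533.4, -185.0]] [ 581.5 -145.3] edges [np.float64(1.7), np.float64(1.9), np.float64(92.5), np.float64(91.9)] 99.97591636776015 76.25714147941883
0.012 [[530.1, -109.3], [628.0, -106.4], [630.4, -180.7], [533.3, -183.9]] [ 580.5 -145.1] edges [np.float64(1.7), np.float64(1.9), np.float64(92.5), np.float64(91.9)] 97.9585322762956 74.71837144689177
```

The measurements fit the given sizes: the base reads 100×76 mm and the bar 42×14 mm.
- Stand axis: (0.581, -0.145), yaw about 2°.
- Bar long axis: 43°. The slot is at 92°, so the shortest turn is +48.6° (CCW). This disagrees with the "counter-clockwise from the slot" wording, so I'm trusting the image.

Grasping next.

```bash
python3 - <<'E'
from h import *
from plant import arm,claw,imaging,telemetry
def st(l):
    s=telemetry.read_state();print(l,"t",round(s["time"],2),"tcp",s["tcp_pos"].round(4),"F",s["contact_force"].round(1),"M",s["ft_torque"].round(2),"w",round(s["gripper_width"],3))
a=np.radians(43.4);P=np.array([.581,-.145,.24])
arm.movep(P,Rz(a)); st("above")
P[2]=.182
print(arm.move_linear(P,max_speed=.1,guard=12)); st("down")
claw.move_gripper(0.0,50); st("grip")
im=imaging.get_image("wrist");cv2.imwrite("pics/g1.png",im[:,:,::-1])
im=imaging.get_image("scene");cv2.imwrite("pics/g1s.png",cv2.resize(im[130:270,200:420,::-1],None,fx=3,fy=3))
E
```

```text
above t 2.99 tcp [ 0.5811 -0.1453  0.2404] F [ 0.2 -0.  -0.3] M [ 0.   -0.03  0.03] w 1.0
False
down t 3.73 tcp [ 0.5813 -0.1452  0.1824] F [ 1.2 -0.1 -0.1] M [ 0.04 -0.03  0.03] w 1.0
grip t 4.36 tcp [ 0.5811 -0.145   0.1823] F [-0.3 -1.1  2. ] M [-0.07  0.01  0.04] w 0.181
```

View pics/g1.png

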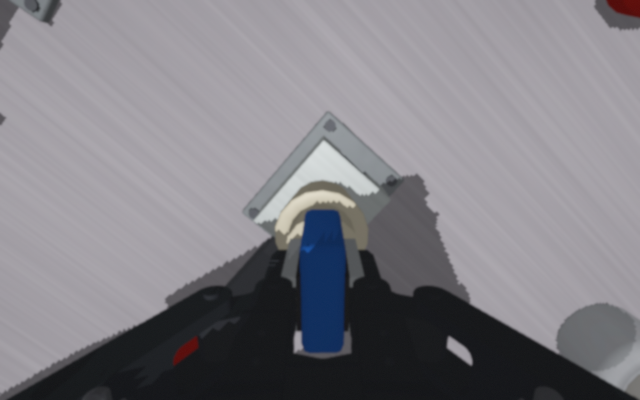

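View pics/g1s.png

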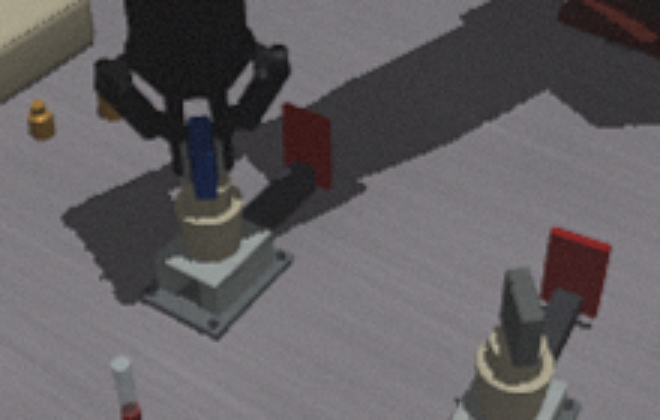

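The blue bar is centred between the pads at wrist pixel (322,280), and the 15.4 mm opening matches its thickness. Now I twist it.

```bash
python3 - <<'E'
from h import *
from plant import arm,claw,imaging,telemetry
def st(l):
    s=telemetry.read_state();print(l,"t",round(s["time"],2),"tcp",s["tcp_pos"].round(4),"F",s["contact_force"].round(1),"M",s["ft_torque"].round(2),"w",round(s["gripper_width"],3));return s
P=np.array([.581,-.145,.1823])
for d in (60,77,92):
    g=arm.move_linear(P-[0,0,.0003],max_speed=.1,rot=Rz(np.radians(d)),guard=25); s=st(f"rot{d} {g}")
    if g: break
else:
    g=arm.move_linear(P-[0,0,.009],max_speed=.04,guard=12); st(f"push {g}")
E
```

```text
rot60 False t 4.9 tcp [ 0.5812 -0.1451  0.1822] F [-0.3  0.7  1.8] M [ 0.   -0.04  0.05] w 0.182
rot77 False t 5.35 tcp [ 0.5808 -0.1449  0.1815] F [ 0.9 -1.4 -1.5] M [-0.05 -0.21  0.03] w 0.181
rot92 False t 5.76 tcp [ 0.5807 -0.1449  0.1816] F [ 0.7 -0.  -1.8] M [0.03 0.03 0.01] w 0.182
push False t 6.12 tcp [ 0.5808 -0.1449  0.1728] F [ 1.4 -0.2 -1.4] M [-0.   -0.04 -0.01] w 0.182
```

The tang has dropped into the slot; the plug went 9 mm down with no resistance. Now I seat it.

```bash
python3 - <<'E'
from h import *
from plant import arm,claw,imaging,telemetry
def st(l):
    s=telemetry.read_state();print(l,"t",round(s["time"],2),"tcp",s["tcp_pos"].round(4),"F",s["contact_force"].round(1),"M",s["ft_torque"].round(2),"w",round(s["gripper_width"],3));return s
P=np.array([.581,-.145,.1623])
g=arm.move_linear(P,max_speed=.03,guard=18); st(f"push {g}")
arm.wait(.3); st("hold")
E
```

```text
push True t 6.43 tcp [ 0.5811 -0.1448  0.1672] F [-0.8 -0.2  3.5] M [0.02 0.08 0.05] w 0.179
hold t 6.73 tcp [ 0.5811 -0.1448  0.1672] F [ 0.3 -0.4  5.3] M [-0.01 -0.05 -0.  ] w 0.182
```

```bash
python3 - <<'E'
from h import *
from m import analyse
from plant import arm,claw,imaging,telemetry
def st(l):
    s=telemetry.read_state();print(l,"t",round(s["time"],2),"tcp",s["tcp_pos"].round(4),"F",s["contact_force"].round(1),"M",s["ft_torque"].round(2),"w",round(s["gripper_width"],3));return s
P=np.array([.5811,-.1448,.162])
g=arm.move_linear(P,max_speed=.02,guard=16); st(f"push {g}")
arm.wait(.1);st("hold")
claw.move_gripper(1.0); s=st("open")
p=s["tcp_pos"].copy();p[2]=.27
arm.move_linear(p,max_speed=.2)
arm.movep(np.array([.53,-.20,.33]),Rz(np.pi/2)); arm.wait(.2)
c=imaging.get_calibration("wrist");im=imaging.get_image("wrist");np.savez("w2.npz",**c)
cv2.imwrite("pics/w2.png",im[:,:,::-1])
cv2.imwrite("pics/w2z.png",cv2.resize(im[60:160,230:430,::-1],None,fx=4,fy=4,interpolation=cv2.INTER_CUBIC))
analyse(im,c,.133,(225,60,430,160))
im=imaging.get_image("scene");cv2.imwrite("pics/w2s.png",cv2.resize(im[130:300,200:420,::-1],None,fx=3,fy=3,interpolation=cv2.INTER_CUBIC));cv2.imwrite("pics/scene2.png",im[:,:,::-1])
im=imaging.get_image("top");cv2.imwrite("pics/top2.png",im[:,:,::-1]);st("end")
E
```

```text
push True t 6.94 tcp [ 0.5812 -0.1448  0.1672] F [-0.8  0.9  4.9] M [0.08 0.1  0.02] w 0.181
hold t 7.04 tcp [ 0.5812 -0.1448  0.1672] F [-1.3  0.8  5.3] M [ 0.06  0.18 -0.02] w 0.182
open t 7.72 tcp [ 0.5811 -0.1447  0.1669] F [-0.2 -0.2  0.1] M [ 0.03 -0.03 -0.02] w 1.001
blue otsu 128.0 centre mm 580.5 -144.8 size 41.4 13.4 long axis deg 92.7
red otsu 138.0 centre mm 456.9 -149.1 size 40.7 6.6 long axis deg 92.1
end t 9.21 tcp [ 0.5301 -0.1993  0.3288] F [-0.3  0.8  0.4] M [ 0.06 -0.02 -0.01] w 0.998
```

View pics/w2z.png

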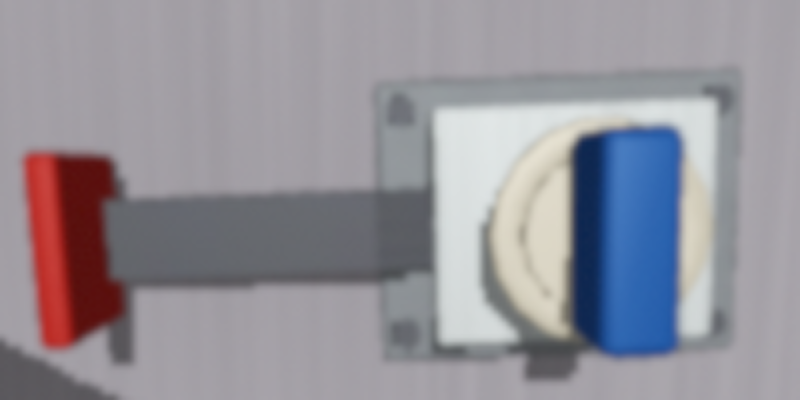

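View pics/w2s.png

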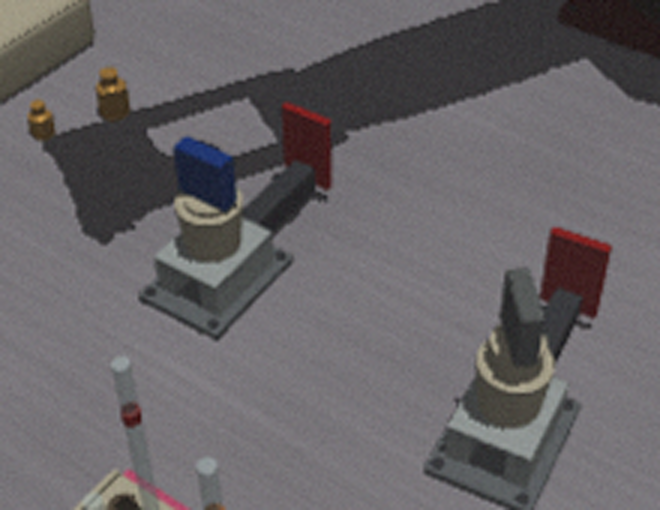

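The bar is now along the slot (92.7° against 92.2°), sits low on the rim, and the wedge is still drawn out. I'll check the height by triangulation, plus a push on top of the handle with shut fingers.

```bash
python3 - <<'E'
from h import *
from plant import arm,claw,imaging,telemetry
R={"scene":(220,150,300,220),"top":(340,150,410,220)};P={}
for n in R:
    im=cv2.imread(f"pics/{n}2.png")[:,:,::-1].copy();x0,y0,x1,y1=R[n];m=masks(im)[0];q=np.zeros_like(m);q[y0:y1,x0:x1]=m[y0:y1,x0:x1]
    P[n]=max(blobs(q),key=lambda b:b[0]);print(n,P[n][:3])
print(tri(imaging.get_calibration("scene"),P["scene"][2],imaging.get_calibration("top"),P["top"][2]))
def st(l):
    s=telemetry.read_state();print(l,"t",round(s["time"],2),"tcp",s["tcp_pos"].round(4),"F",s["contact_force"].round(1),"M",s["ft_torque"].round(2),"w",round(s["gripper_width"],3));return s
a=Rz(np.radians(92))
claw.move_gripper(0.0)
arm.movep(np.array([.581,-.145,.225]),a);st("above")
g=arm.move_linear(np.array([.581,-.145,.196]),max_speed=.03,guard=14);st(f"push {g}")
g=arm.move_linear(np.array([.581,-.145,.196]),max_speed=.03,guard=10);st(f"push {g}")
arm.wait(.1);st("hold")
arm.move_linear(np.array([.581,-.145,.26]),max_speed=.2);st("up")
E
```

```text
scene (145, [259, 176, 19, 24], [269.3, 183.9])
top (248, [364, 171, 25, 12], [375.9, 176.5])
(array([ 0.57828646, -0.14485898,  0.11668957]), np.float64(0.0003251556452715722))
above t 10.56 tcp [ 0.5811 -0.1452  0.2255] F [-0.3 -0.1  0.3] M [ 0.02 -0.01  0.01] w -0.007
push True t 11.26 tcp [ 0.581  -0.1451  0.2044] F [-0.9  0.7  4.4] M [ 0.06  0.22 -0.01] w -0.003
push True t 11.47 tcp [ 0.5813 -0.1452  0.2044] F [-1.5  0.3  4.8] M [ 0.06  0.28 -0.03] w 0.001
hold t 11.57 tcp [ 0.5813 -0.1452  0.2043] F [-1.2  0.7  4.6] M [0.01 0.24 0.01] w 0.005
up t 12.0 tcp [ 0.5813 -0.1451  0.2605] F [ 0.  -0.1 -0.6] M [ 0.   -0.04  0.1 ] w -0.003
```

Triangulated handle centre is z 0.117, and the handle-top touch gave 0.131 (nominal 0.133). The plug hasn't given under repeated pushes, so it's home. Next is the tab.

```bash
python3 - <<'E'
from h import *
from plant import arm,claw,imaging,telemetry,solve_ik
def st(l):
    s=telemetry.read_state();print(l,"t",round(s["time"],2),"tcp",s["tcp_pos"].round(4),"F",s["contact_force"].round(1),"w",round(s["gripper_width"],3));return s
yw=np.radians(2.0); H=np.array([.581,-.145]); u=np.array([np.cos(yw),np.sin(yw)])
def at(d,z): return np.r_[H+u*d,z]
a=Rz(yw-np.pi)
claw.move_gripper(0.0,60)
arm.movep(at(-.165,.22),a);st("above")
print(arm.move_linear(at(-.165,.123),max_speed=.15,guard=12));st("down")
g=arm.move_linear(at(-.130,.123),max_speed=.05,guard=5);s=st(f"touch {g}")
im=imaging.get_image("scene");cv2.imwrite("pics/t1s.png",cv2.resize(im[100:270,200:420,::-1],None,fx=3,fy=3,interpolation=cv2.INTER_CUBIC))
print("d",(s["tcp_pos"][:2]-H)@u)
E
```

```text
above t 13.73 tcp [ 0.4164 -0.1508  0.2202] F [-1.  -0.4 -0.1] w -0.003
False
down t 14.53 tcp [ 0.4166 -0.151   0.1236] F [-0.5 -0.3 -0. ] w 0.002
touch False t 15.38 tcp [ 0.4511 -0.1494  0.1228] F [-0.8  0.3  0.2] w 0.0
d -0.13002332871029074
```

View pics/t1s.png

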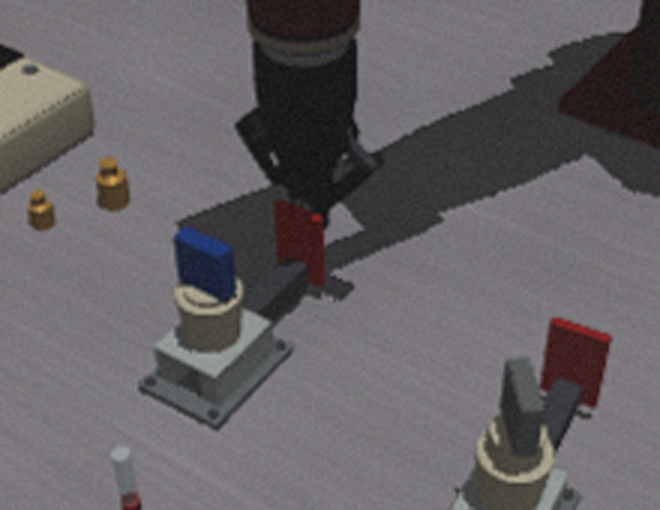

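The fingers are behind the tab (its picture centre is about (300,245)). I'll drive on to the stop.

```bash
python3 - <<'E'
from h import *
from plant import arm,claw,imaging,telemetry
def st(l):
    s=telemetry.read_state();print(l,"t",round(s["time"],2),"tcp",s["tcp_pos"].round(4),"F",s["contact_force"].round(1),"d",round(float((s["tcp_pos"][:2]-H)@u),4));return s
yw=np.radians(2.0); H=np.array([.581,-.145]); u=np.array([np.cos(yw),np.sin(yw)])
def at(d,z): return np.r_[H+u*d,z]
for d in (-.12,-.11,-.10,-.09,-.068):
    g=arm.move_linear(at(d,.123),max_speed=.04,guard=25);st(f"{d} {g}")
    if g: break
im=imaging.get_image("scene");cv2.imwrite("pics/t2s.png",cv2.resize(im[100:270,200:420,::-1],None,fx=3,fy=3,interpolation=cv2.INTER_CUBIC))
E
```

```text
-0.12 False t 15.83 tcp [ 0.4605 -0.149   0.1225] F [-4.6  0.1 -0.3] d -0.1206
-0.11 False t 16.23 tcp [ 0.472  -0.149   0.1234] F [0.3 0.3 1.5] d -0.1091
-0.1 False t 16.63 tcp [ 0.4817 -0.1486  0.1232] F [-0.1 -0.2  0.3] d -0.0993
-0.09 False t 17.03 tcp [ 0.4917 -0.1482  0.1232] F [-1.1  0.7 -1. ] d -0.0894
-0.068 True t 17.4 tcp [ 0.498  -0.1473  0.1214] F [0.1 1.1 0. ] d -0.083
```

View pics/t2s.png

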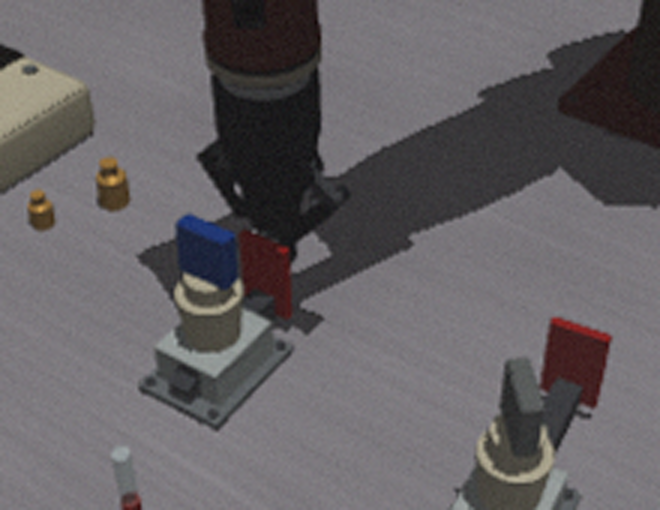

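It stopped at d = -83 mm. Less the 11 mm half-pad, the face is at -72 mm, which is the stop. The blue handle has visibly risen and the wedge tip shows at the far side (185,382). I'll push once more to confirm, then back off and check.

```bash
python3 - <<'E'
from h import *
from m import analyse
from plant import arm,claw,imaging,telemetry
def st(l):
    s=telemetry.read_state();print(l,"t",round(s["time"],2),"tcp",s["tcp_pos"].round(4),"F",s["contact_force"].round(1),"d",round(float((s["tcp_pos"][:2]-H)@u),4));return s
yw=np.radians(2.0); H=np.array([.581,-.145]); u=np.array([np.cos(yw),np.sin(yw)])
def at(d,z): return np.r_[H+u*d,z]
g=arm.move_linear(at(-.074,.123),max_speed=.03,guard=20);st(f"again {g}")
arm.move_linear(at(-.13,.123),max_speed=.15)
arm.move_linear(at(-.15,.24),max_speed=.25);st("away")
claw.move_gripper(1.0)
arm.movep(np.array([.53,-.20,.33]),Rz(np.pi/2)); arm.wait(.2)
c=imaging.get_calibration("wrist");im=imaging.get_image("wrist")
cv2.imwrite("pics/w3z.png",cv2.resize(im[60:160,230:430,::-1],None,fx=4,fy=4,interpolation=cv2.INTER_CUBIC))
analyse(im,c,.141,(225,60,430,160))
P={}
R={"scene":(220,150,300,220),"top":(340,150,410,220)}
for n in R:
    im=imaging.get_image(n);cv2.imwrite(f"pics/{n}3.png",im[:,:,::-1]);x0,y0,x1,y1=R[n];m=masks(im)[0];q=np.zeros_like(m);q[y0:y1,x0:x1]=m[y0:y1,x0:x1]
    P[n]=max(blobs(q),key=lambda b:b[0])
    if n=="scene":cv2.imwrite("pics/w3s.png",cv2.resize(im[130:300,200:420,::-1],None,fx=3,fy=3,interpolation=cv2.INTER_CUBIC))
print(tri(imaging.get_calibration("scene"),P["scene"][2],imaging.get_calibration("top"),P["top"][2]));st("end")
E
```

```text
again True t 17.71 tcp [ 0.4985 -0.1469  0.1206] F [ 0.  -0.1  0. ] d -0.0825
away t 18.8 tcp [ 0.4316 -0.1502  0.2399] F [-0.4 -0.2 -0.5] d -0.1495
blue otsu 136.0 centre mm 577.1 -144.8 size 41.3 13.6 long axis deg 92.5
red otsu 160.0 centre mm 513.0 -147.4 size 41.4 6.0 long axis deg 92.0
(array([ 0.57629643, -0.14560202,  0.12082291]), np.float64(0.00021646436190827956))
end t 21.37 tcp [ 0.5299 -0.2     0.33  ] F [ 0.5  0.3 -0.3] d -0.053
```

View pics/w3z.png

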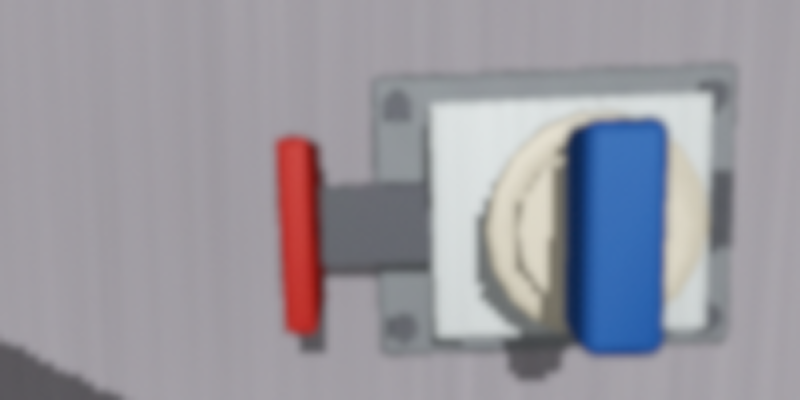

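View pics/w3s.png

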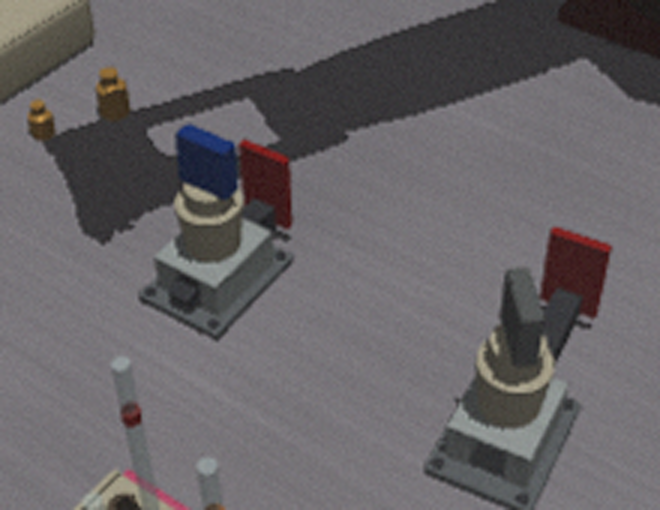

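The tab is fully driven (outer face about 71.5 mm behind the axis). The handle top has shifted about 3 mm towards the tab, so I need to check lift and tilt more carefully.

```bash
python3 - <<'E'
from h import *
from plant import imaging
out=[]
for k in "023":
    a=cv2.resize(cv2.imread(f"pics/scene{k}.png")[160:230,245:315],None,fx=5.6,fy=5.6,interpolation=cv2.INTER_CUBIC)[:390,:390]
    b=cv2.resize(cv2.imread(f"pics/top{k}.png")[150:200,350:400],None,fx=4,fy=4,interpolation=cv2.INTER_CUBIC)
    out.append(np.vstack([cv2.resize(a,(260,260)),cv2.resize(b,(260,260))]))
cv2.imwrite("pics/cmp.png",np.hstack(out))
for k in "23":
    for n,(x0,y0,x1,y1) in {"scene":(220,150,300,220),"top":(340,150,410,220)}.items():
        im=cv2.imread(f"pics/{n}{k}.png")[:,:,::-1].copy();m=masks(im)[0];q=np.zeros_like(m);q[y0:y1,x0:x1]=m[y0:y1,x0:x1]
        b=max(blobs(q),key=lambda b:b[0]);print(k,n,b[:3])
        for z in(.111,.119):
            print("  pred",z,proj(imaging.get_calibration(n),[.581,-.145,z]).round(1))
E
```

```text
2 scene (145, [259, 176, 19, 24], [269.3, 183.9])
  pred 0.111 [268.7 186.6]
  pred 0.119 [268.4 183.7]
2 top (248, [364, 171, 25, 12], [375.9, 176.5])
  pred 0.111 [375.5 175.8]
  pred 0.119 [376.2 174.9]
3 scene (205, [259, 172, 20, 24], [269.5, 181.8])
  pred 0.111 [268.7 186.6]
  pred 0.119 [268.4 183.7]
3 top (234, [365, 172, 25, 11], [376.7, 177.0])
  pred 0.111 [375.5 175.8]
  pred 0.119 [376.2 174.9]
```

View pics/cmp.png

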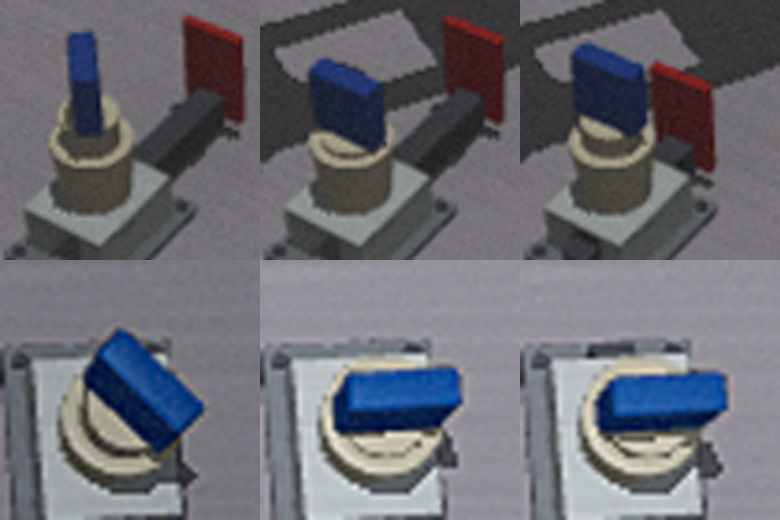

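The compare picture shows the handle top edge in the scene view moving from row 176 to row 172. That is about 9 ± 2 mm of lift (8 expected), and a strip of ivory shank is now showing under the handle. The lean is only about 2°, within the freed taper's play. The grey plug is unchanged and the robot is clear, so I'm handing in.

```bash
python3 - <<'E'
from plant import ticket,telemetry
print(telemetry.read_state()["time"]);ticket.sign_off()
E
```

```text
21.3667
the job is handed in; nothing more can be done
```

The job is done and handed in at 21.4 s: the blue plug was seated, let go of, then lifted free by its wedge. I left the grey plug alone.

**What I did:** I twisted the blue plug about 49° until its tang dropped, then pushed it down until it stopped giving and released it. I then pushed its red tab with shut fingers until the wedge stopped.

**Seating:**
- The plug went down about 14–15 mm, and repeated pushes (guards at 10–18 N) moved it no further.
- The handle lay within 1° of the slot. Its top measured 131 mm above the bench by touch, against 133 mm expected.

**Wedge and lift:** The tab's outer face ended about 71.5 mm behind the socket axis, against 72 mm expected. The rise of the handle's top edge gives a lift of about 9 ± 2 mm, against 8 mm expected.

**Checks that disagreed:**
- **Starting turn:** in the images the handle was turned about 49° clockwise from the slot, not counter-clockwise as the task says. I followed the images, and the tang dropped as expected.
- **Lift:** triangulating the blue patch gave only about 4 mm. I discounted that because the visible patch changed with the lighting.
- **Lean:** the lifted plug leans about 2° towards the tab, which is within the loosened taper's play, so I did not touch it again.

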